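# Switch off the outlet that was left on

## Task

All four outlets of the bench socket box must be off before its supply lead is plugged in again, but one was left on: its key is latched down, a little lower than the others. With the fingertips feel along the row, touching each of the four keys lightly from left to right (as the robot sees them) without switching anything; only then press the latched key home and let go, so that it springs up and all four keys stand up. Do not switch any other outlet on, and do not lift or shift anything round the box.

Things in the scene. Friction and masses are not known exactly. Their poses are not given: they have to be found in the camera images.
- socket_box: fixed aluminium bench socket box, 136 (x) x 262 (y) x 59 mm high, black end caps; origin: centre of its underside, on the worktop; x away from the robot, y to its left along the row. Four round outlets on the deck at x +31 mm (collars to 61 mm high), a key in front of each: key centres at x -40 mm, y +81, +27, -27, -81 mm, left to right
- key_a: one of four identical square keys, cap 27 x 27 mm, flat top; a to d stand in no particular order. Origin: centre of its top, z up. The top is 76 mm above the worktop when up (outlet off), 69 mm when latched (on), 65.5 mm when home against its stop; the rim round it is 62.5 mm high
- key_b: identical key, origin as key_a. All four keys are sprung and slide straight down: an up key starts to move at 2.5 N, then yields about 4 mm per newton, and springs back when let go; 8 mm or more down (about 4.3 N) it switches its outlet on
- key_c: identical key, origin and action as the others. The latched key is held by a catch inside and yields only above about 4 N; pushed home (3.5 mm further down, about 5 N), held there for a moment (0.2 s) and let go, it springs all the way up
- key_d: identical key, origin and action as the others
- marker_1: a capped marker, 16 x 129 x 18 mm, lying in front of the box; loose, not part of the job, to be left as it is. Origin at the centre of its underside.
- screwdriver_2: a screwdriver, 160 mm long, lying in front of the box on its right; loose, not part of the job, to be left as it is. Origin at the centre of its underside.
- oil_bottle: a small bottle, 32 mm across and 77 mm high, standing off the left end of the box; loose, not part of the job, to be left as it is. Origin at the centre of its underside.
- tape_black: a roll of black tape, 66 mm across and 19 mm high, lying off the right end of the box; loose, not part of the job, to be left as it is. Origin at the centre of its underside.
- check_stamp: an inspection stamp with a knob, 22 x 30 mm and 62 mm high, standing behind the box; loose, not part of the job, to be left as it is. Origin at the centre of its underside.
There are look-alikes about, which are no part of the job. What is shaped like the part that bears key_c but green or orange is not meant.

How it is judged:
On the way, in this order (a step that is already met when the one before it is completed fails the run):
1. the leftmost key is touched lightly with the fingers, the latched key still being down (z of key_d in the frame of socket_box below 0.072 m and ((contact force between the fingers and key_a above 0.3 N and y of key_a in the frame of socket_box between 0.061 and 0.101 m) or (contact force between the fingers and key_b above 0.3 N and y of key_b in the frame of socket_box between 0.061 and 0.101 m) or (contact force between the fingers and key_c above 0.3 N and y of key_c in the frame of socket_box between 0.061 and 0.101 m) or (contact force between the fingers and key_d above 0.3 N and y of key_d in the frame of socket_box between 0.061 and 0.101 m))), for 0.02 s.
2. the second key is touched lightly with the fingers, the latched key still being down (z of key_d in the frame of socket_box below 0.072 m and ((contact force between the fingers and key_a above 0.3 N and y of key_a in the frame of socket_box between 0.007 and 0.047 m) or (contact force between the fingers and key_b above 0.3 N and y of key_b in the frame of socket_box between 0.007 and 0.047 m) or (contact force between the fingers and key_c above 0.3 N and y of key_c in the frame of socket_box between 0.007 and 0.047 m) or (contact force between the fingers and key_d above 0.3 N and y of key_d in the frame of socket_box between 0.007 and 0.047 m))), for 0.02 s.
3. the third key is touched lightly with the fingers, the latched key still being down (z of key_d in the frame of socket_box below 0.072 m and ((contact force between the fingers and key_a above 0.3 N and y of key_a in the frame of socket_box between -0.047 and -0.007 m) or (contact force between the fingers and key_b above 0.3 N and y of key_b in the frame of socket_box between -0.047 and -0.007 m) or (contact force between the fingers and key_c above 0.3 N and y of key_c in the frame of socket_box between -0.047 and -0.007 m) or (contact force between the fingers and key_d above 0.3 N and y of key_d in the frame of socket_box between -0.047 and -0.007 m))), for 0.02 s.
4. the rightmost key is touched lightly with the fingers, the latched key still being down (z of key_d in the frame of socket_box below 0.072 m and ((contact force between the fingers and key_a above 0.3 N and y of key_a in the frame of socket_box between -0.101 and -0.061 m) or (contact force between the fingers and key_b above 0.3 N and y of key_b in the frame of socket_box between -0.101 and -0.061 m) or (contact force between the fingers and key_c above 0.3 N and y of key_c in the frame of socket_box between -0.101 and -0.061 m) or (contact force between the fingers and key_d above 0.3 N and y of key_d in the frame of socket_box between -0.101 and -0.061 m))), for 0.02 s.
5. then the latched key is pressed home and has sprung up (z of key_d in the frame of socket_box above 0.0745 m), for 0.1 s.
At the end, for the whole second after the job is handed in: all four keys stand up (tops within 1.5 mm of 76 mm above the worktop) and are at rest (z of each of key_a, key_b, key_c, key_d in the frame of socket_box above 0.0745 m and linear speed of each of key_a, key_b, key_c, key_d below 0.02 m/s); the robot touches nothing.
It fails at once if another key is pressed 8 mm or more, so that its outlet is switched on (z of any of key_a, key_b, key_c in the frame of socket_box below 0.068 m).
It fails at once if one of the loose things round the box is moved or lifted by more than 15 mm (distance of any of marker_1, screwdriver_2, oil_bottle, tape_black, check_stamp from where it was at the start of the episode above 0.015 m).
It also fails if it takes over 42 s, if anything falls off the work surface, if the arm or the gripper's body presses on something with over 40 N, if the wrist force passes 120 N, or if a joint passes its speed limit or range.

## Robot

A 6-joint arm with a two-finger parallel gripper is mounted at the origin on a cart in front of the work surface, level with it; the furniture and walls round the work are solid. World frame = base frame: x ahead of the robot, y to its left, z up, the work surface at z = 0. Lengths are in m, angles in rad, forces in N, time in s.
With the tool pointing down it reaches from about 0.425 to 0.95 m from the base axis. Payload 3.5 kg.
Tool frame: the origin (TCP) lies on the centre line of the jaws, within the pads' length; the fingertips stand 17 mm ahead of it and the grasp point (between the pads) lies 2 mm behind it; z points along the fingers, y is the line along which they close (so a half turn about z gives the same grasp; the last joint's range is limited). The gripper opens to 85 mm and grips with 20 to 120 N. Pads are 22 mm wide; open, the fingers measure 114 mm over their backs; the gripper's body (76 mm by 85 mm) begins 54 mm behind the grasp point. The pads swing forward as they close: fully open they stand 13 mm farther back than shut.
Start: joints at [-1.266, 0.286, 1.577, -0, 1.279, -0.15], TCP at [0.297, -0.606, 0.248] pointing down, gripper open.
Joint ranges: [-2.77, 2.77], [-0.9, 2.22], [0.21, 2.48], [-1.53, 4.67], [0.24, 2.81], [-2.84, 2.84]. Speed limits (rad/s): [2.79, 2.79, 3.14, 3.14, 3.14, 3.14].

## Interface

Orientations are given as a unit quaternion [x, y, z, w].
In Python, from plant import ctrl gives the robot as it stands. The module is installed in compiled form; this text tells all that it offers.
- The arm moves only by the tool drive_tool, never from a script. Its argument "moves" is a list of rows, each a list of 3 entries, a list of its own where there are three numbers: the turn, a rotation vector about the tool's x, y, z in rad, then the shift along the tool's x, y, z in m, then the finger opening in m, from 0 to 0.0854. A call has 1 to 5 rows; each row shifts and turns the commanded pose from where the row before left it, along the tool's axes as they then stand; what a row does not reach is not made up. A row lasts 1/8 s, in which the tool goes at most 62.5 mm and 10.7 degrees, less where a joint would pass 70% of its speed; a pose out of reach is approached as far as the arm can. A call with a gripper value outside its range is refused whole. The fingers move at their own pace and stop on an object; "grip_force" is the grip in N (left out, the last holds). Time passes only in rows, so rows that do not move let the fingers close. It gives the time, the measured TCP pose, the force, the opening and the grip force at its end, in the units of the state.
- ctrl.get_state(): the state, without advancing time (a new reading comes with each control period).
- ctrl.read_camera(name): name is "scene" or "top" or "wrist"; returns a dict with "image" (384x512x3 uint8, red, green, blue), "fx", "fy", "cx", "cy" (pixels), "dist" ([k1, k2, p1, p2, k3] as OpenCV has them; the pictures are not rectified), "R" (3x3) and "t" (3): a world point X has camera coordinates R X + t. Camera axes: x right, y down, z forward; pixel columns grow to the right and rows downward; lengths in m; the calibration is good to about 2 mm. A picture is of the moment at which its call begins. There is no depth.
- ctrl.sign_off(): hands the job in; it is judged then, once.
The state is a dict: "time": time; "qpos": joint angles; "dq": joint speeds; "joint_efforts": joint torques, N m; "eef_pos": TCP position; "tcp_rot": TCP orientation; "contact_force": force on the tool from outside, world axes, zero at the start; "wrist_torque": the same for the moment, N m; "opening": opening from 0.0 (shut) to 1.0 (fully open); "finger_force": force on a finger pad.
Only numpy, scipy, OpenCV 4.12 (cv2) and the standard library are available. Lean on these libraries where they do the work, as an engineer would, in place of code of your own. Each camera call takes 0.05 s, during which the arm holds its last target. There are 200 camera calls.

## Working session

There is one attempt and no reset: what is moved stays moved. The work goes in short steps, Python scripts to look and compute and a tool call to move; the robot and the scene stay as the last step left them, time stands still between calls to the robot, and variables do not carry over. Pictures are saved under pics/ and viewed, at most 10 in all, crops included, and the job is handed in when it is done.

Besides the shell and the picture viewer there is one more tool, called after ">>>" as name(argument=value, ...), one argument or row to a line, values as JSON. drive_tool: Moves the arm, as the interface text tells. Its arguments: {"type":"object","properties":{"moves":{"type":"array","items":{"type":"array"}},"grip_force":{"type":"number"}},"required":["moves"]}

```bash
mkdir -p pics
python3 - <<'E'
from plant import ctrl
import cv2,numpy as np
s=ctrl.get_state();print(s)
for n in("scene","top"):
    c=ctrl.read_camera(n);cv2.imwrite(f"pics/{n}0.png",c["image"][:,:,::-1])
    np.savez(f"{n}.npz",**c);print(n,c["fx"],c["cx"],c["cy"],c["dist"],c["R"],c["t"])
a=[cv2.imread(f"pics/{n}0.png") for n in("scene","top")]
E
```

```text
{'time': 0.0, 'qpos': array([-1.26597042e+00,  2.87162508e-01,  1.57818860e+00,  1.99270324e-05,
        1.27860092e+00, -1.50001186e-01]), 'dq': array([ 2.32188563e-04, -2.19971153e-03,  9.20645528e-05,  1.89934643e-03,
        1.39355071e-04,  1.72584198e-03]), 'joint_efforts': array([ 4.57493115e-04, -4.05979979e+01, -2.92623854e+01, -1.20997111e-04,
        5.88796218e-03,  2.77924414e-06]), 'eef_pos': array([ 0.29637338, -0.605763  ,  0.24694296]), 'tcp_rot': array([ 9.74252763e-01,  2.25455455e-01, -8.17219230e-05, -1.17689160e-03]), 'contact_force': array([ 0.34536763, -0.20709796,  0.04361585]), 'wrist_torque': array([-0.03959017, -0.00625405,  0.01055295]), 'finger_force': 0.0, 'opening': 0.9996364441940384}
scene 425.52388647245675 262.42547072879916 192.24005426395584 [-0.11545986  0.          0.          0.          0.        ] [[ 0.5311444  -0.84721938 -0.0102444 ]
 [-0.39952206 -0.23977206 -0.88481155]
 [ 0.74717318  0.47405557 -0.46583641]] [-0.28968229  0.27579672  0.59468556]
top 431.5522605185863 243.1661374656597 199.1843048148831 [-0.06319317  0.          0.          0.          0.        ] [[ 0.09417291 -0.99554842 -0.00384837]
 [-0.97534795 -0.09148579 -0.20081517]
 [ 0.19956915  0.02266485 -0.97962159]] [-0.05252939  0.56948049  0.90384208]
```

View pics/scene0.png

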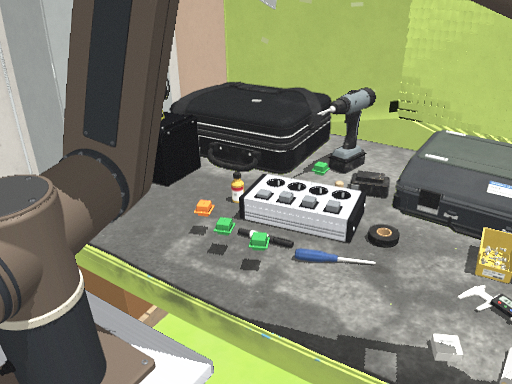

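View pics/top0.png

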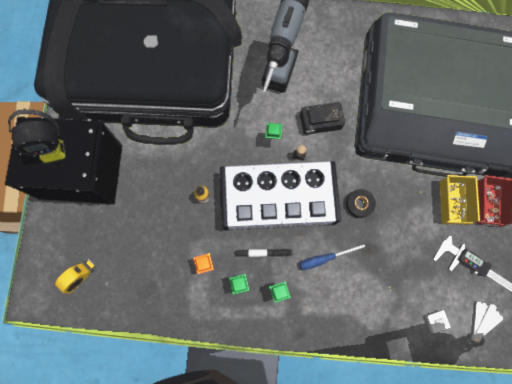

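The socket box (top view, deck about 222-338 x 163-228) has four grey keys at about (244,213), (268,211), (293,210) and (318,208). The green and orange blocks at (238,284), (280,292), (274,130) and (203,263) are the look-alikes. I'll enlarge the box to confirm and measure.

Run:
```python
import cv2,numpy as np
a=cv2.imread("pics/top0.png")[155:235,210:350];b=cv2.imread("pics/scene0.png")[165:245,230:370]
f=lambda i:cv2.resize(i,None,fx=5,fy=5,interpolation=cv2.INTER_CUBIC)[:300*2]
cv2.imwrite("pics/c1.png",f(a));cv2.imwrite("pics/c2.png",f(b))
```

```text
(no output)
```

View pics/c1.png

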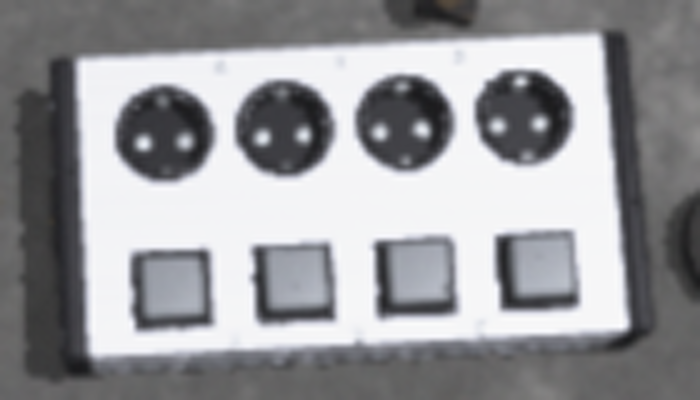

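View pics/c2.png

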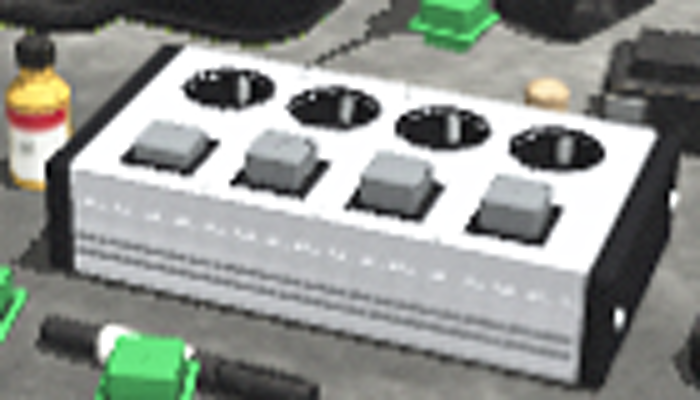

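The crops show four grey keys. The leftmost one (c2 at about (170,143)) sits visibly lower than the other three, so that is the latched key (key_d). Next I'll fit the box pose.

```bash
cat > h.py <<'E'
import cv2,numpy as np
from scipy.optimize import least_squares
from scipy.spatial.transform import Rotation as Ro
def proj(c,X):
    K=np.array([[c["fx"],0,c["cx"]],[0,c["fy"],c["cy"]],[0,0,1]],float)
    return cv2.projectPoints(np.array(X,float),cv2.Rodrigues(c["R"])[0],c["t"],K,c["dist"])[0][:,0]
E
python3 - <<'E'
from h import *
t=np.load("top.npz");s=np.load("scene.npz")
Y=[.081,.027,-.027,-.081]
M=np.array([[-.04,y,.069 if i==0 else .076] for i,y in enumerate(Y)]+[[.031,y,.060] for y in Y])
U=np.array([(176,286),(298,279),(420,270),(544,266),(165,132),(285,128),(404,126),(524,117)])
U=(U+.5)/5-.5+[210,155]
V=np.array([(170,140),(283,147),(397,169),(517,193),(228,88),(334,107),(442,128),(557,148)]);V=(V+.5)/5-.5+[230,165]
W=lambda p:np.c_[M[:,:2]@np.array([[np.cos(p[2]),np.sin(p[2])],[-np.sin(p[2]),np.cos(p[2])]])+p[:2],M[:,2]]
for nm,f in(("top",lambda p:(proj(t,W(p))-U).ravel()),("scene",lambda p:(proj(s,W(p))-V).ravel()),("both",lambda p:np.r_[(proj(t,W(p))-U).ravel(),(proj(s,W(p))-V).ravel()])):
    r=least_squares(f,[.6,0,0]);print(nm,r.x.round(4),np.abs(r.fun).max().round(2),r.fun.round(1));
print(W(r.x)[:4].round(4))
E
```

```text
top [ 0.5926 -0.0785  0.1428] 0.67 [-0.6  0.1 -0.2 -0.2  0.2  0.3  0.  -0.1  0.   0.4  0.1  0.1  0.3 -0.7
  0.2 -0. ]
scene [ 0.5936 -0.0799  0.1518] 0.59 [-0.1 -0.5 -0.3 -0.4  0.1 -0.4  0.3 -0.6 -0.1  0.5 -0.1  0.6  0.2  0.4
 -0.1  0.5]
both [ 0.5931 -0.0793  0.1455] 0.86 [-0.2  0.   0.2 -0.4  0.6  0.1  0.4 -0.3  0.3  0.4  0.4 -0.1  0.6 -0.9
  0.5 -0.3 -0.5 -0.6 -0.8 -0.4 -0.4 -0.3 -0.3 -0.5 -0.3  0.5 -0.4  0.6
 -0.1  0.4 -0.4  0.7]
[[ 0.5417 -0.0049  0.069 ]
 [ 0.5496 -0.0583  0.076 ]
 [ 0.5574 -0.1118  0.076 ]
 [ 0.5652 -0.1652  0.076 ]]
```

>>> drive_tool(
  moves=[
    [[0,0,0.155],[0,0,0],0],
    [[0,0,0.155],[0,0,0],0],
    [[0,0,0],[0.025,-0.043,0],0],
    [[0,0,0],[0.025,-0.043,0],0],
    [[0,0,0],[0.025,-0.043,0],0],
  ],
  grip_force=20,
)

```text
time: 0.72
eef_pos: [0.3523, -0.4662, 0.2476]
tcp_rot: [0.997, 0.072, -0.0, -0.001]
contact_force: [0.3, 0.6, 0.2]
opening: -0.002
finger_force: 0.0
```

>>> drive_tool(
  moves=[
    [[0,0,0],[0.025,-0.043,0],0],
    [[0,0,0],[0.025,-0.043,0],0],
    [[0,0,0],[0.025,-0.043,0],0],
    [[0,0,0],[0.025,-0.043,0],0],
    [[0,0,0],[0.025,-0.043,0],0],
  ],
)

```text
time: 1.35
eef_pos: [0.4449, -0.2354, 0.2479]
tcp_rot: [0.997, 0.072, -0.0, -0.0]
contact_force: [0.3, 0.5, 0.1]
opening: 0.005
finger_force: 0.0
```

```bash
cat >> h.py <<'E'
KEYS=np.array([[.5417,-.0049],[.5496,-.0583],[.5574,-.1118],[.5652,-.1652]])
def to(i,ztip,zoff=.017):
    from plant import ctrl
    s=ctrl.get_state();R=Ro.from_quat(s["tcp_rot"])
    d=np.r_[KEYS[i],ztip+zoff]-s["eef_pos"]
    x,z=R.as_matrix()[:,0],R.as_matrix()[:,2]
    print(round(s["time"],2),"pos",s["eef_pos"].round(4),"tool shift",R.inv().apply(d).round(4),"yaw",np.arctan2(x[1],x[0]).round(3),"z",z.round(3),"F",s["contact_force"].round(2),"op",round(s["opening"],3))
E
python3 -c "
from h import *;to(0,.11)"
```

```text
1.35 pos [ 0.4449 -0.2354  0.2479] tool shift [ 0.129 -0.214  0.121] yaw 0.145 z [-0.  0. -1.] F [0.34 0.47 0.14] op 0.005
```

>>> drive_tool(
  moves=[
    [[0,0,0],[0.025,-0.042,0],0],
    [[0,0,0],[0.025,-0.042,0],0],
    [[0,0,0],[0.025,-0.042,0],0],
    [[0,0,0],[0.025,-0.042,0],0],
    [[0,0,0],[0.025,-0.042,0],0],
  ],
)

```text
time: 1.98
eef_pos: [0.5383, -0.0096, 0.2479]
tcp_rot: [0.997, 0.072, -0.0, -0.0]
contact_force: [-0.2, -0.0, -0.2]
opening: -0.0
finger_force: 0.0
```

>>> drive_tool(
  moves=[
    [[0,0,0],[0,0,0.04],0],
    [[0,0,0],[0,0,0.04],0],
    [[0,0,0],[0,0,0.03],0],
    [[0,0,0],[0,0,0],0],
  ],
)

```text
time: 2.48
eef_pos: [0.5357, -0.0107, 0.135]
tcp_rot: [0.997, 0.072, -0.004, -0.001]
contact_force: [0.3, -0.4, -0.9]
opening: -0.0
finger_force: 0.0
```

Run:
```python
from h import *
from plant import ctrl
to(0,.09)
c=ctrl.read_camera("scene");i=c["image"][:,:,::-1];t=ctrl.read_camera("top")["image"][:,:,::-1]
print(proj(c,[[*k,.076] for k in KEYS]).round(0).tolist())
cv2.imwrite("pics/m1.png",np.vstack([cv2.resize(i[135:225,220:360],None,fx=4,fy=4)[:300],cv2.resize(t[160:235,210:350],None,fx=4,fy=4)]))
```

```text
2.48 pos [ 0.5357 -0.0107  0.135 ] tool shift [ 0.0069 -0.0048  0.028 ] yaw 0.145 z [-0.007  0.002 -1.   ] F [ 0.29 -0.41 -0.95] op -0.0
[[263.0, 189.0], [285.0, 194.0], [309.0, 198.0], [333.0, 203.0]]
```

View pics/m1.png

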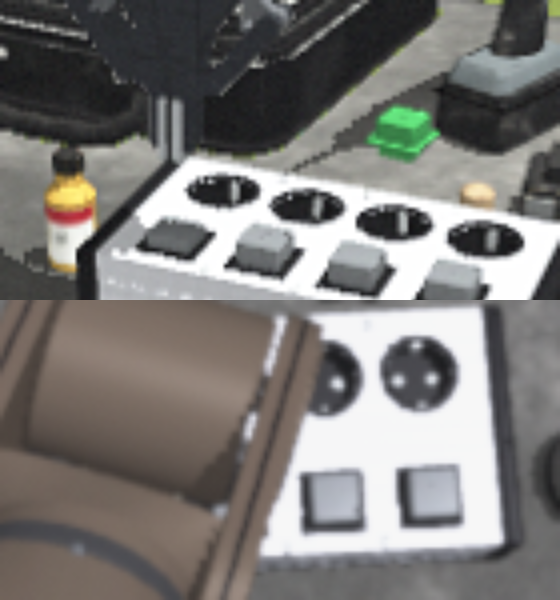

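The fingertips hang above the left end of the box near the low key, and the other keys are untouched. I'll correct the position and lower.

>>> drive_tool(
  moves=[
    [[0,0,0],[0.006,-0.005,0.015],0],
    [[0,0,0],[0,0,0.01],0],
    [[0,0,0],[0,0,0.004],0],
    [[0,0,0],[0,0,0],0],
  ],
)

```text
time: 3.08
eef_pos: [0.5431, -0.0054, 0.1089]
tcp_rot: [0.997, 0.072, -0.0, -0.0]
contact_force: [-0.2, 0.2, -1.2]
opening: 0.001
finger_force: 0.0
```

```bash
python3 -c "
from h import *;to(0,.069)"
```

```text
3.08 pos [ 0.5431 -0.0054  0.1089] tool shift [-0.0013 -0.0007  0.0229] yaw 0.145 z [-0.001  0.    -1.   ] F [-0.23  0.21 -1.23] op 0.001
```

>>> drive_tool(
  moves=[
    [[0,0,0],[0,0,0.008],0],
    [[0,0,0],[0,0,0.006],0],
    [[0,0,0],[0,0,0.004],0],
    [[0,0,0],[0,0,0],0],
    [[0,0,0],[0,0,0],0],
  ],
)

```text
time: 3.7
eef_pos: [0.5435, -0.0055, 0.0915]
tcp_rot: [0.997, 0.072, 0.0, 0.0]
contact_force: [1.2, 0.2, 1.1]
opening: 0.003
finger_force: 0.0
```

>>> drive_tool(
  moves=[
    [[0,0,0],[0,0,0.001],0],
    [[0,0,0],[0,0,0],0],
  ],
)

```text
time: 3.95
eef_pos: [0.5435, -0.0055, 0.0904]
tcp_rot: [0.997, 0.072, 0.0, 0.0]
contact_force: [0.0, -0.1, -0.1]
opening: 0.001
finger_force: 0.0
```

>>> drive_tool(
  moves=[
    [[0,0,0],[0,0,0.001],0],
    [[0,0,0],[0,0,0],0],
  ],
)

```text
time: 4.2
eef_pos: [0.5433, -0.0054, 0.0892]
tcp_rot: [0.997, 0.072, -0.0, -0.0]
contact_force: [-0.4, -0.0, 0.4]
opening: -0.001
finger_force: 0.0
```

>>> drive_tool(
  moves=[
    [[0,0,0],[0,0,0.001],0],
    [[0,0,0],[0,0,0],0],
  ],
)

```text
time: 4.45
eef_pos: [0.5433, -0.0054, 0.0882]
tcp_rot: [0.997, 0.072, -0.0, -0.0]
contact_force: [0.1, 0.3, -0.7]
opening: 0.003
finger_force: 0.0
```

>>> drive_tool(
  moves=[
    [[0,0,0],[0,0,0.001],0],
    [[0,0,0],[0,0,0],0],
  ],
)

```text
time: 4.7
eef_pos: [0.5433, -0.0054, 0.0872]
tcp_rot: [0.997, 0.072, -0.0, -0.0]
contact_force: [-0.6, -0.3, -0.9]
opening: -0.001
finger_force: 0.0
```

>>> drive_tool(
  moves=[
    [[0,0,0],[0,0,0.001],0],
    [[0,0,0],[0,0,0],0],
  ],
)

```text
time: 4.95
eef_pos: [0.5435, -0.0055, 0.0867]
tcp_rot: [0.997, 0.072, 0.0, 0.0]
contact_force: [-1.2, -0.8, 2.9]
opening: -0.001
finger_force: 1.1
```

>>> drive_tool(
  moves=[
    [[0,0,0],[0,0,0],0],
    [[0,0,0],[0,0,0],0],
  ],
)

```text
time: 5.2
eef_pos: [0.5435, -0.0055, 0.0865]
tcp_rot: [0.997, 0.072, 0.0, 0.0]
contact_force: [-1.1, -0.1, 2.1]
opening: -0.002
finger_force: 1.4
```

Contact is at TCP z 0.0866, so the top is at about 69 mm, which confirms the leftmost key is the latched one. It was touched with about 2–3 N. On to key 2.

>>> drive_tool(
  moves=[
    [[0,0,0],[0,0,-0.02],0],
    [[0,0,0],[-0.002,0.027,0],0],
    [[0,0,0],[0,0.027,0],0],
    [[0,0,0],[0,0,0.01],0],
    [[0,0,0],[0,0,0],0],
  ],
)

```text
time: 5.82
eef_pos: [0.548, -0.0585, 0.0946]
tcp_rot: [0.997, 0.072, -0.002, -0.001]
contact_force: [-0.1, 0.6, -0.1]
opening: -0.002
finger_force: 0.0
```

```bash
python3 -c "
from h import *;to(1,.076)"
```

```text
5.83 pos [ 0.548  -0.0585  0.0946] tool shift [0.0017 0.0001 0.0016] yaw 0.144 z [-0.003  0.001 -1.   ] F [-0.08  0.65 -0.07] op -0.002
```

>>> drive_tool(
  moves=[
    [[0,0,0],[0,0,0.001],0],
    [[0,0,0],[0,0,0],0],
    [[0,0,0],[0,0,0],0],
  ],
)

```text
time: 6.2
eef_pos: [0.5493, -0.0588, 0.0955]
tcp_rot: [0.997, 0.073, 0.0, 0.0]
contact_force: [-0.0, 0.2, -0.3]
opening: 0.005
finger_force: 0.0
```

>>> drive_tool(
  moves=[
    [[0,0,0],[0,0,0.001],0],
    [[0,0,0],[0,0,0],0],
  ],
)

```text
time: 6.45
eef_pos: [0.5492, -0.0591, 0.0943]
tcp_rot: [0.997, 0.072, -0.0, -0.0]
contact_force: [0.7, 0.0, 0.1]
opening: -0.001
finger_force: 0.0
```

>>> drive_tool(
  moves=[
    [[0,0,0],[0,0,0.001],0],
    [[0,0,0],[0,0,0],0],
  ],
)

```text
time: 6.7
eef_pos: [0.5491, -0.0592, 0.0932]
tcp_rot: [0.997, 0.072, -0.0, -0.0]
contact_force: [0.2, 1.1, -0.6]
opening: 0.002
finger_force: 0.0
```

>>> drive_tool(
  moves=[
    [[0,0,0],[0,0,0.001],0],
    [[0,0,0],[0,0,0],0],
    [[0,0,0],[0,0,0],0],
  ],
)

```text
time: 7.08
eef_pos: [0.5493, -0.0592, 0.0926]
tcp_rot: [0.997, 0.072, -0.0, 0.0]
contact_force: [-1.8, -0.4, 4.2]
opening: 0.001
finger_force: 1.3
```

>>> drive_tool(
  moves=[
    [[0,0,0],[0,0,0.001],0],
    [[0,0,0],[0,0,0],0],
    [[0,0,0],[0,0,0],0],
  ],
)

```text
time: 7.45
eef_pos: [0.5492, -0.0592, 0.0914]
tcp_rot: [0.997, 0.072, 0.0, 0.0]
contact_force: [-1.5, -0.7, 2.5]
opening: -0.001
finger_force: 1.4
```

>>> drive_tool(
  moves=[
    [[0,0,0],[0,0,-0.014],0],
    [[0,0,0],[0,0.027,0],0],
    [[0,0,0],[0,0.026,0],0],
    [[0,0,0],[0,0,0],0],
    [[0,0,0],[0,0,0.009],0],
  ],
)

```text
time: 8.07
eef_pos: [0.5574, -0.1114, 0.0969]
tcp_rot: [0.997, 0.072, 0.001, 0.0]
contact_force: [0.5, 0.2, -0.4]
opening: 0.0
finger_force: 0.0
```

>>> drive_tool(
  moves=[
    [[0,0,0],[0,0,0.002],0],
    [[0,0,0],[0,0,0],0],
    [[0,0,0],[0,0,0.001],0],
    [[0,0,0],[0,0,0],0],
    [[0,0,0],[0,0,0],0],
  ],
)

```text
time: 8.7
eef_pos: [0.5569, -0.1116, 0.0934]
tcp_rot: [0.997, 0.072, 0.0, 0.0]
contact_force: [0.4, -0.9, -0.4]
opening: 0.001
finger_force: 0.0
```

>>> drive_tool(
  moves=[
    [[0,0,0],[0,0,0.001],0],
    [[0,0,0],[0,0,0],0],
    [[0,0,0],[0,0,0],0],
  ],
)

```text
time: 9.07
eef_pos: [0.557, -0.1117, 0.0927]
tcp_rot: [0.997, 0.072, 0.0, 0.0]
contact_force: [-0.5, 0.5, 3.4]
opening: -0.004
finger_force: 1.3
```

Key 3 is touched. On to key 4.

>>> drive_tool(
  moves=[
    [[0,0,0],[0,0,-0.013],0],
    [[0,0,0],[0,0.027,0],0],
    [[0,0,0],[0,0.027,0],0],
    [[0,0,0],[0,0,0],0],
    [[0,0,0],[0,0,0.009],0],
  ],
)

```text
time: 9.7
eef_pos: [0.5651, -0.1649, 0.0969]
tcp_rot: [0.997, 0.072, 0.001, 0.0]
contact_force: [-0.3, 0.9, -0.7]
opening: 0.001
finger_force: 0.0
```

>>> drive_tool(
  moves=[
    [[0,0,0],[0,0,0.002],0],
    [[0,0,0],[0,0,0],0],
    [[0,0,0],[0,0,0.001],0],
    [[0,0,0],[0,0,0],0],
    [[0,0,0],[0,0,0],0],
  ],
)

```text
time: 10.32
eef_pos: [0.5647, -0.165, 0.0934]
tcp_rot: [0.997, 0.072, 0.0, 0.0]
contact_force: [-0.3, 1.4, 0.3]
opening: 0.002
finger_force: 0.0
```

>>> drive_tool(
  moves=[
    [[0,0,0],[0,0,0.001],0],
    [[0,0,0],[0,0,0],0],
    [[0,0,0],[0,0,0],0],
  ],
)

```text
time: 10.7
eef_pos: [0.5648, -0.1651, 0.0927]
tcp_rot: [0.997, 0.072, 0.0, 0.0]
contact_force: [-0.3, 0.7, 3.1]
opening: 0.001
finger_force: 1.3
```

All four keys are touched. I'll lift and go back over the latched key.

>>> drive_tool(
  moves=[
    [[0,0,0],[0,0,-0.02],0],
    [[0,0,0],[0,-0.054,0],0],
    [[0,0,0],[0,-0.054,0],0],
    [[0,0,0],[0,-0.054,0],0],
    [[0,0,0],[0,0,0],0],
  ],
)

```text
time: 11.32
eef_pos: [0.5407, -0.0018, 0.1132]
tcp_rot: [0.997, 0.075, 0.0, -0.0]
contact_force: [-0.1, -0.0, 0.4]
opening: -0.001
finger_force: 0.0
```

>>> drive_tool(
  moves=[
    [[0,0,0],[0,0,0.012],0],
    [[0,0,0],[0,0,0.006],0],
    [[0,0,0],[0,0,0.004],0],
    [[0,0,0],[0,0,0],0],
  ],
)

```text
time: 11.82
eef_pos: [0.541, -0.0055, 0.0896]
tcp_rot: [0.997, 0.072, -0.001, -0.0]
contact_force: [0.6, -0.6, 0.1]
opening: 0.002
finger_force: 0.0
```

```bash
python3 -c "
from h import *;to(0,.0655)"
```

```text
11.82 pos [ 0.541  -0.0055  0.0896] tool shift [ 0.0007 -0.0005  0.0071] yaw 0.143 z [-0.001  0.    -1.   ] F [ 0.59 -0.57  0.07] op 0.002
```

>>> drive_tool(
  moves=[
    [[0,0,0],[0,0,0.004],0],
    [[0,0,0],[0,0,0.002],0],
    [[0,0,0],[0,0,0.001],0],
    [[0,0,0],[0,0,0.001],0],
    [[0,0,0],[0,0,0],0],
  ],
)

```text
time: 12.45
eef_pos: [0.5418, -0.0052, 0.0828]
tcp_rot: [0.997, 0.072, 0.001, 0.001]
contact_force: [-0.8, -2.9, 4.8]
opening: 0.006
finger_force: 2.4
```

>>> drive_tool(
  moves=[
    [[0,0,0],[0,0,0.0005],0],
    [[0,0,0],[0,0,0],0],
    [[0,0,0],[0,0,0],0],
  ],
)

```text
time: 12.82
eef_pos: [0.5418, -0.0052, 0.0826]
tcp_rot: [0.997, 0.072, 0.001, 0.001]
contact_force: [-1.4, -3.3, 7.2]
opening: -0.003
finger_force: 3.3
```

It is on its stop (7 N). I'll hold briefly, then let go.

>>> drive_tool(
  moves=[
    [[0,0,0],[0,0,0.0005],0],
    [[0,0,0],[0,0,0],0],
    [[0,0,0],[0,0,0],0],
    [[0,0,0],[0,0,-0.02],0],
    [[0,0,0],[0,0,-0.03],0],
  ],
)

```text
time: 13.45
eef_pos: [0.5396, -0.0038, 0.1296]
tcp_rot: [0.997, 0.072, -0.002, -0.001]
contact_force: [0.3, 0.6, 0.3]
opening: 0.001
finger_force: 0.0
```

>>> drive_tool(
  moves=[
    [[0,0,0],[0,0,-0.03],0],
    [[0,0,0],[0,0,-0.03],0],
    [[0,0,0],[0,0,0],0],
  ],
)

```text
time: 13.82
eef_pos: [0.5424, -0.0043, 0.193]
tcp_rot: [0.997, 0.072, 0.002, -0.0]
contact_force: [-0.0, -0.0, 0.1]
opening: -0.005
finger_force: 0.0
```

Run:
```python
from h import *
from plant import ctrl
to(0,.09)
i=ctrl.read_camera("scene")["image"][:,:,::-1]
cv2.imwrite("pics/m2.png",cv2.resize(i[165:245,230:370],None,fx=5,fy=5,interpolation=cv2.INTER_CUBIC))
```

```text
13.82 pos [ 0.5424 -0.0043  0.193 ] tool shift [-0.0011  0.0005  0.086 ] yaw 0.145 z [ 0.004  0.001 -1.   ] F [-0.02 -0.02  0.14] op -0.005
```

View pics/m2.png

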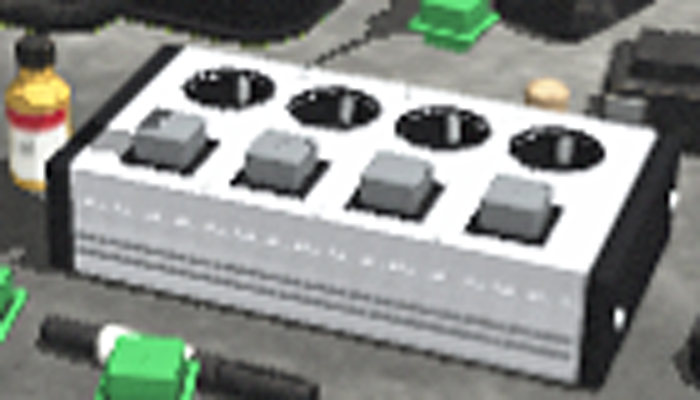

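The leftmost key (170,135) now stands as high as the other three, and nothing around the box has moved.

```bash
python3 -c "
from plant import ctrl
print(ctrl.sign_off())"
```

```text
the job is handed in; nothing more can be done
None
```

I touched all four keys lightly from left to right, then pressed the latched one (the leftmost) home. It sprang up, the last picture shows all four keys standing up, and I handed the job in after about 14 s of the allowed 42 s.

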